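# Push a spent tin through the spring flap of the bench waste box

### The arm

A 7-joint arm with a two-finger parallel gripper is mounted at the origin on the work surface. World frame = base frame: x ahead of the robot, y to its left, z up, the work surface at z = 0. Lengths are in mm, angles in rad, forces in N, time in s.
With the tool pointing down it reaches from about 400 to 875 mm from the base axis. Payload 4.4 kg.
Tool frame: the origin (TCP) lies at the very end of the fingers, on their centre line; the grasp point (between the pads) lies 19 mm behind it; y points along the fingers, x is the direction in which the jaws open and shut, and the axes are right-handed (so a half turn about y gives the same grasp; the last joint's range is limited). The gripper opens to 85 mm and grips with 20 to 120 N. Pads are 22 mm wide; open, the fingers measure 114 mm over their backs; the gripper's body (76 mm by 85 mm) begins 54 mm behind the grasp point. The pads swing forward as they close: fully open they stand 13 mm farther back than shut.
Start: joints at [-1.332, 0.628, 0.038, 1.517, -0.027, 0.996, -0.02], TCP at [195.041, 620.062, 194.813] pointing down, gripper open.
Joint ranges: [-3.06, 3.06], [-0.37, 2.12], [-1.25, 1.32], [0.18, 2.47], [-1.1, 4.24], [0.23, 1.98], [-2.94, 2.94]. Speed limits (rad/s): [2.57, 2.57, 3.14, 3.14, 3.14, 3.14, 3.14].

### API

Orientations are given as [roll, pitch, yaw] about the fixed x, y, z axes, in that order (R = Rz(yaw) Ry(pitch) Rx(roll)).
In Python, from cell import ctrl, get_image, nets gives the robot as it stands. The module is installed in compiled form; this text tells all that it offers.
- The arm moves only by the tool step_arm, never from a script. Its argument "moves" is text: rows parted by semicolons, each of 7 numbers parted by spaces: the shift along the tool's x, y, z normalised to -1 to 1, where 1 is 0.05 m, then the turn, a rotation vector about the tool's x, y, z normalised to -1 to 1, where 1 is 0.12 rad, then the opening, from 0 (shut) to 1 (fully open). A call has 1 to 20 rows; each row shifts and turns the commanded pose from where the row before left it, along the tool's axes as they then stand; what a row does not reach is not made up. A row lasts 1/10 s, in which the tool goes at most 50 mm and 8.59 degrees, less where a joint would pass 70% of its speed; a pose out of reach is approached as far as the arm can. A call with a number of a shift or a turn outside -1 to 1 is refused whole. A call with a gripper value outside its range is refused whole. The fingers move at their own pace and stop on an object; the grip force is fixed at half the most. Time passes only in rows, so rows that do not move let the fingers close. It gives the time, the measured TCP pose, the force and the opening at its end, in the units of the state.
- ctrl.read_state(): the state, without advancing time (a new reading comes with each control period).
- get_image(name): name is "scene" or "top" or "wrist"; returns a dict with "color" (420x560x3 uint8, blue, green, red), "vertical_fov" (degrees; the focal length in pixels is half the picture's height over the tangent of half this angle, whatever the lens; pixels are square), "cx", "cy" (the principal point, pixels), "k1" (the pictures are not rectified: a ray, as slopes to the right and down, at radius r is drawn at 1 + k1 r^2 times it, then the intrinsics apply), "R" (3x3) and "t" (3): a world point X has camera coordinates R X + t; the wrist camera has in their place "T_tool_cam" (4x4, takes a point from camera to tool coordinates, whose origin is the TCP and whose axes are the tool frame's). Camera axes: x right, y down, z forward; pixel columns grow to the right and rows downward; lengths in mm; the calibration is good to about 2 mm. A picture is of the moment at which its call begins: read the wrist's pose just before it. There is no depth.
- ctrl.finish_job(): hands the job in, once; it reports no verdict.
Trained networks look in a picture, given as the dict that the camera call returned (one of the last four; its "shot" number tells which), for a name from the list of things; names that differ only in an ending like _2 or _b are one class to them, and where a whole thing is asked for, a point or a joint stands for the part that bears it (a point fixed in the world has none). Each returns a list of dicts, best first, with "conf" (0 to 1); they miss things now and then, are a little off and sometimes report something else, mostly with a low value. They report only what shows in the picture. A call takes as long as a camera call. They do not tell look-alikes from the thing itself.
- nets.find_in(picture, target): "position" ([x, y, z] in mm, in world coordinates, good to about 4 mm: the middle of the surface that is visible of it).
- nets.cut_out(picture, target): "pixels" (420x560 bool, what is visible of it).
- nets.place_of(picture, target): "position" ([x, y, z] in mm, in world coordinates, good to about 4 mm: a listed point, or the origin of a listed thing).
The state is a dict: "clock": time; "qpos": joint angles; "qd": joint speeds; "tau": joint torques, N m; "eef_pos": TCP position; "tool_rot": TCP orientation; "force": force on the tool from outside, world axes, zero at the start; "torque": the same for the moment, N m; "width": finger opening in mm.
Only numpy, scipy, OpenCV 4.12 (cv2) and the standard library are available. Lean on these libraries where they do the work, as an engineer would, in place of code of your own. Each camera call takes 0.05 s, during which the arm holds its last target.

### The job

Get rid of the sticky little rectangular tin standing on the deck of the grey waste box without picking it up: press the box's sloping self-closing flap open with one finger and, while that finger keeps it open, push the tin over the edge with the other finger so that it drops inside. Never lift the tin or slide it onto the closed flap, and leave the small round jar on the deck and the other things on the bench where they stand. Then come away so that the flap springs shut.

Things in the scene. Friction and masses are not known exactly. Their poses are not given: they have to be found in the camera images.
- drop_edge (a point): Middle of the waste box's drop edge, at deck height (150 mm above the bench). x: level, from the deck across the opening (roughly away from the robot; the box may be turned); y: along the edge; z up. The flat rimless deck spans x -150 to 0, y -110 to 110 mm. The opening, shut by the flap, spans x 0 to 120 mm; the box is hollow, also below the deck, its floor 144 mm below it.
- wastebox: Grey painted metal box fixed to the bench, 220 mm wide (y), 290 mm long (x). Origin on the bench straight below drop_edge, same axes. Side cheeks flank the opening: inner faces at y = +-105 mm, x 0 to 140 mm, tops 36 mm above the deck. The end wall beyond the hinge (x 134 to 140 mm) stands 28 mm above the deck.
- hinge_line (a point): Middle of the flap's hinge line (along y), 120 mm beyond the drop edge, 33 mm above the deck; axes as drop_edge. The flap: plain aluminium plate 4 mm thick, 204 mm wide, 121 mm long; shut, it slopes up at 16 degrees from the drop edge (2 mm gap) to this hinge. A tip kept just above the deck and moved in +x opens it wider the nearer it comes to the hinge.
- flap (a joint): Flap angle, rad: 0 shut, grows as its lower edge swings down into the box and away from the deck, to 1.22 (hanging down). A spring shuts it at once. Pressing by its lower edge takes 1.5 N; holding it open nearer the hinge 5 to 15 N. The tin cannot open it, by weight or by being pushed at it. A fingertip just above deck level with its far side at x = 80 mm gives about 0.3 rad, at 105 mm 0.65.
- tin_center (a point): Centre (half-way up) of the loose flat rectangular brass-finish tin with a shallow lid, about 60 g, standing on the deck: 40 mm long (x), 52 mm wide (y), 28 mm high. At the start 60 to 90 mm before the drop edge, on the left or right half of the deck (35 to 65 mm off the middle), its x axis within 0.25 rad of the box's x axis.
- jar: Small round jar with a white cap, 38 mm across, 42 mm high, loose on the other half of the deck; origin at the centre of its underside. Stays put.
- brushpot: White pot, 90 mm across, 110 mm high, with paint brushes standing up to about 260 mm above the bench; loose on the bench; origin at the centre of its underside. Stays put.
- bigjar: Clear glass jar, 90 mm across, 150 mm high, loose on the bench; origin at the centre of its underside. Stays put.
- brush: Flat brush with a wooden handle lying on the bench along its x axis, about 200 mm long and under 30 mm high; origin near its middle. Stays put.
- tin: The same tin, origin at the centre of its underside.
There are look-alikes about, which are no part of the job. There is more than one size of the tin; the job needs the middle-sized.

How it is judged:
By the outcome, as a careful person would: the job done as asked, in the order asked, and still so for the second after the job is handed in, with the robot touching nothing.
It also fails if it takes over 38 s, if anything falls off the work surface, if the arm or the gripper's body presses on something with over 40 N, if the wrist force passes 120 N, or if a joint passes its speed limit or range.

## Working session

There is one attempt and no reset: what is moved stays moved. The work goes in short steps, Python scripts to look and compute and a tool call to move; the robot and the scene stay as the last step left them, time stands still between calls to the robot, and variables do not carry over. Pictures are saved under pics/ and viewed, and the job is handed in when it is done.

Besides the shell and the picture viewer there is one more tool, called after "Call:" by a JSON object that holds its "api" and its "payload", one argument or row to a line. step_arm: Moves the arm, as the interface text tells. Scaled input: -1 to 1 covers 0.05 m each way for a shift and 0.12 rad each way for a turn. Its arguments: {"type":"object","properties":{"moves":{"type":"string"}},"required":["moves"]}

```bash
mkdir -p pics
cat > h.py <<'E'
import numpy as np,cv2
from cell import ctrl,get_image,nets
def save(p,n): cv2.imwrite('pics/'+n,p['color'])
E
python3 - <<'E'
from h import *
s=ctrl.read_state(); print({k:np.round(v,3) for k,v in s.items()})
for n in ['scene','top']:
    p=get_image(n); save(p,n+'0.png'); print(n,p['vertical_fov'],p['cx'],p['cy'],p['k1'],p['R'],p['t'])
    for t in ['drop_edge','hinge_line','tin','jar','wastebox','bigjar','brushpot','brush']:
        print(t,[(np.round(d['position']).tolist(),round(d['conf'],2)) for d in nets.place_of(p,t)])
E
```

```text
{'clock': np.float64(0.0), 'qpos': array([-1.332,  0.629,  0.038,  1.518, -0.027,  0.996, -0.02 ]), 'qd': array([ 0.001,  0.001,  0.001, -0.001,  0.   , -0.001, -0.001]), 'tau': array([ 1.0000e-03, -5.6342e+01,  1.2260e+00, -1.9344e+01,  1.1000e-02,
        1.1000e-02,  0.0000e+00]), 'eef_pos': array([194.836, 619.381, 193.883]), 'tool_rot': array([-1.571,  0.002,  1.266]), 'force': array([0.096, 0.642, 0.444]), 'torque': array([ 0.008, -0.045, -0.056]), 'width': np.float64(85.386)}
scene 50.789691582629196 279.3810562497538 208.75303468974712 -0.02115229927873131 [[ 0.05332454  0.99841682 -0.01789839]
 [ 0.60706324 -0.04664371 -0.79328342]
 [-0.79286236  0.03143602 -0.6085894 ]] [ -32.95582275 -232.15969851 1486.9015081 ]
drop_edge [([563.0, 104.0, 152.0], 0.65)]
hinge_line [([683.0, 108.0, 182.0], 0.93)]
tin [([598.0, -82.0, -1.0], 0.96), ([493.0, 62.0, 151.0], 0.77), ([483.0, -68.0, -3.0], 0.63), ([552.0, 386.0, -2.0], 0.27)]
jar [([482.0, 144.0, 150.0], 0.65)]
wastebox []
bigjar [([542.0, -399.0, 3.0], 0.68)]
brushpot [([549.0, 385.0, -2.0], 0.95), ([541.0, -395.0, -2.0], 0.6)]
brush [([349.0, 312.0, 2.0], 0.57)]
top 54.577935026385184 276.7743998149517 212.61286037253115 -0.01050162111293425 [[ 0.01483393 -0.99977423 -0.01521315]
 [-0.99256422 -0.01288516 -0.12103822]
 [ 0.12081487  0.0168955  -0.99253126]] [  12.82395349  547.19959199 1207.14863388]
drop_edge [([567.0, 104.0, 149.0], 0.59)]
hinge_line [([687.0, 113.0, 186.0], 0.67)]
tin [([492.0, 67.0, 150.0], 0.7), ([595.0, -82.0, -1.0], 0.66), ([490.0, 66.0, 161.0], 0.5), ([483.0, -67.0, -1.0], 0.4)]
jar []
wastebox [([561.0, 104.0, 3.0], 0.74)]
bigjar [([541.0, -399.0, -2.0], 0.86)]
brushpot [([545.0, 388.0, -2.0], 0.72)]
brush [([356.0, 317.0, -1.0], 0.97), ([560.0, 104.0, 2.0], 0.31)]
```

View pics/scene0.png

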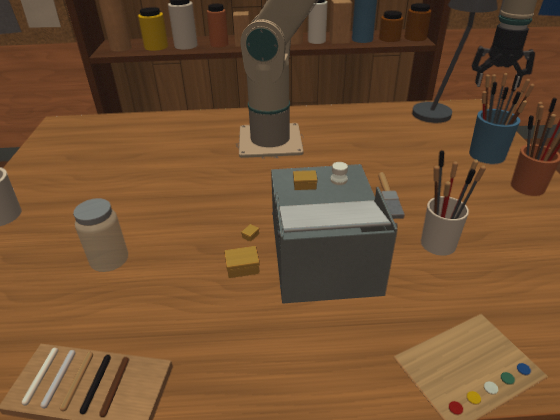

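View pics/top0.png

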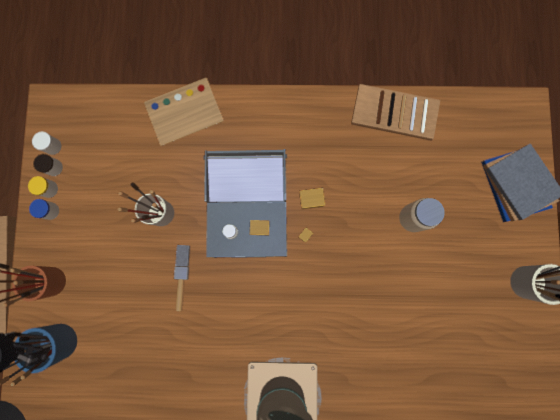

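The scene view shows the box (275–395, 165–295), with the mid tin on the deck at (305,180) and the jar at (340,172). The look-alike tins are on the bench at (250,232) and (242,262). In the top view the box is at (207–287, 150–257) and the tin at (259,228). The arm is at lower left, and the brush pot lies on its way to the box.

```bash
cat >> h.py <<'E'
def ray(p,uv):
    f=p['color'].shape[0]/2/np.tan(np.radians(p['vertical_fov'])/2)
    d=(np.array(uv,float)-[p['cx'],p['cy']])/f; s=d.copy()
    for _ in range(20): s=d/(1+p['k1']*(s@s))
    return np.array([*s,1.])
def onplane(p,uv,z,R=None,t=None):
    R=p['R'] if R is None else R; t=p['t'] if t is None else t
    R=np.array(R);t=np.array(t); c=-R.T@t; d=R.T@ray(p,uv); return c+d*(z-c[2])/d[2]
def proj(p,X):
    f=p['color'].shape[0]/2/np.tan(np.radians(p['vertical_fov'])/2)
    c=np.array(p['R'])@X+np.array(p['t']); s=c[:2]/c[2]; s=s*(1+p['k1']*(s@s)); return f*s+[p['cx'],p['cy']]
E
python3 - <<'E'
from h import *
P=get_image('top')
c=P['color'][140:270,195:300]; cv2.imwrite('pics/topz.png',cv2.resize(c,None,fx=5,fy=4.6,interpolation=cv2.INTER_CUBIC) if 0 else cv2.resize(c,None,fx=4.6,fy=4.6,interpolation=cv2.INTER_CUBIC))
m=nets.cut_out(P,'tin')
for d in m:
    q=d['pixels'].astype(np.uint8); r=cv2.minAreaRect(np.argwhere(q)[:,::-1].astype(np.float32)); print(d['conf'],r,[onplane(P,b,178).round(1).tolist() for b in cv2.boxPoints(r)])
S=get_image('scene')
c=S['color'][155:305,265:405]; cv2.imwrite('pics/scz.png',cv2.resize(c,None,fx=4,fy=4,interpolation=cv2.INTER_CUBIC))
E
```

```text
0.97 ((311.5538635253906, 197.93075561523438), (18.85327911376953, 23.938703536987305), 82.87498474121094) [[591.6, -39.9, 178.0], [600.5, -104.1, 178.0], [549.5, -110.4, 178.0], [540.6, -46.6, 178.0]]
0.69 ((244.78175354003906, 177.83998107910156), (45.56220245361328, 74.8681869506836), 89.01223754882812) [[684.2, 211.9, 178.0], [690.0, 6.5, 178.0], [563.9, 2.8, 178.0], [557.9, 205.3, 178.0]]
0.66 ((258.5, 227.5), (15.0, 19.0), 90.0) [[508.4, 92.3, 178.0], [509.1, 41.2, 178.0], [468.8, 40.5, 178.0], [468.1, 91.4, 178.0]]
```

View pics/topz.png

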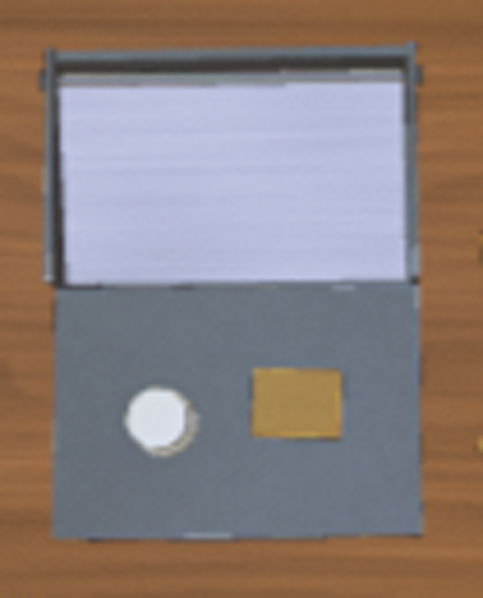

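View pics/scz.png

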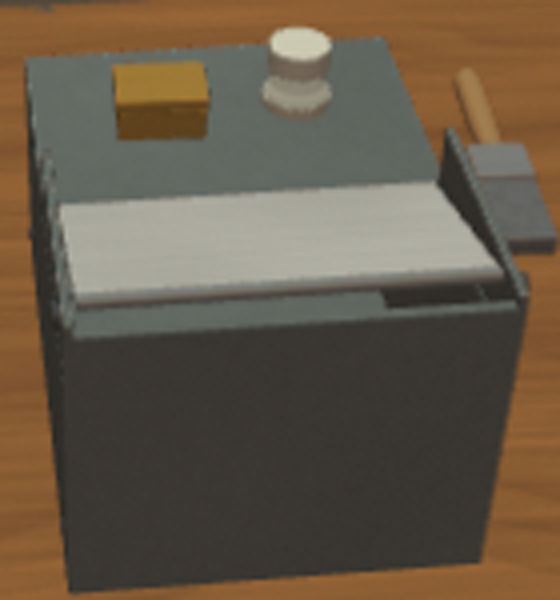

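The zoomed top view (4.6x, offset 195,140) shows the deck's back corners at (52,538) and (422,534), and the drop edge from (56,288) to (418,283). The tin's top spans (253–342, 368–438) and the jar cap is at (160,420).

Run:
```python
from h import *
P=get_image('top')
g=lambda u,v,z:onplane(P,(195+(u+.5)/4.6-.5,140+(v+.5)/4.6-.5),z)
for n,a in dict(bl=(52,538,150),br=(422,534,150),dl=(56,288,150),dr=(418,283,150)).items(): print(n,g(*a).round(1))
for a in [(253,368),(342,368),(342,438),(253,438)]: print('tin',g(*a,178).round(1))
print('jar',g(160,420,192).round(1), g(297,403,178))
S=get_image('scene')
h=lambda u,v,z:onplane(S,(265+(u+.5)/4-.5,155+(v+.5)/4-.5),z).round(1)
print('scene bl',h(387,38,150),'br',h(26,58,150))
for a in [(113,62,178),(206,62,178),(208,104,178),(116,104,178),(118,138,150),(207,136,150)]: print('tin',h(*a))
```

```text
bl [409.3 210.2 150. ]
br [414.9  -9.4 150. ]
dl [559.3 213.2 150. ]
dr [565.1  -5.2 150. ]
tin [509.5  90.7 178. ]
tin [510.2  38.7 178. ]
tin [469.3  38.  178. ]
tin [468.6  89.7 178. ]
jar [477.3 142.4 192. ] [489.32853153  64.55002011 178.        ]
scene bl [416.4 212.7 150. ] br [421.3  -6.6 150. ]
tin [473.7  41.6 178. ]
tin [478.   94.1 178. ]
tin [520.5  90.1 178. ]
tin [516.5  39.9 178. ]
tin [509.   41.7 150. ]
tin [511.   91.6 150. ]
```

```bash
cat >> h.py <<'E'
from scipy.spatial.transform import Rotation as Ro
def Rt(rpy): return Ro.from_euler('xyz',rpy).as_matrix()
E
python3 - <<'E'
from h import *
s=ctrl.read_state(); R0=Rt(s['tool_rot']); n=16
ty=s['tool_rot'][2]-0.026; d=ty/n; print('turn unit',d/.12)
A=sum(R0@Ro.from_rotvec([0,d*k,0]).as_matrix() for k in range(n))
x=np.linalg.solve(A,np.array([500,66.2,s['eef_pos'][2]])-s['eef_pos']); print(x/50, R0.round(3))
E
```

```text
turn unit 0.6458361224453603
[-1.52124653e-01 -7.12844439e-05 -8.29314033e-01] [[ 0.3   -0.    -0.954]
 [ 0.954  0.     0.3  ]
 [ 0.    -1.     0.   ]]
```

Call:
{"api": "step_arm", "payload": {
  "moves": "0 -1 0 0 0 0 1;0 -1 0 0 0 0 1;0 -1 0 0 0 0 1"
}}

```text
clock: 1.45
eef_pos: [195.0, 619.7, 346.5]
tool_rot: [-1.571, 0.0, 1.266]
force: [1.1, 1.6, -0.3]
width: 85.0
```

Call:
{"api": "step_arm", "payload": {
  "moves": "-0.152 0 -0.829 0 0.646 0 1;-0.152 0 -0.829 0 0.646 0 1;-0.152 0 -0.829 0 0.646 0 1;-0.152 0 -0.829 0 0.646 0 1;-0.152 0 -0.829 0 0.646 0 1;-0.152 0 -0.829 0 0.646 0 1;-0.152 0 -0.829 0 0.646 0 1;-0.152 0 -0.829 0 0.646 0 1;-0.152 0 -0.829 0 0.646 0 1;-0.152 0 -0.829 0 0.646 0 1;-0.152 0 -0.829 0 0.646 0 1;-0.152 0 -0.829 0 0.646 0 1;-0.152 0 -0.829 0 0.646 0 1;-0.152 0 -0.829 0 0.646 0 1;-0.152 0 -0.829 0 0.646 0 1;-0.152 0 -0.829 0 0.646 0 1;0 0 0 0 0 0 1"
}}

```text
clock: 3.15
eef_pos: [499.4, 59.0, 345.6]
tool_rot: [-1.574, -0.001, 0.014]
force: [0.2, 0.4, 0.9]
width: 85.7
```

Call:
{"api": "step_arm", "payload": {
  "moves": "0 0.7 0.14 0 -0.1 0 1;0 0.7 0 0 0 0 1;0 0.7 0 0 0 0 1;0 0 0 0 0 0 1"
}}

```text
clock: 3.55
eef_pos: [496.2, 73.7, 236.3]
tool_rot: [-1.572, 0.009, 0.038]
force: [-0.1, 0.2, -0.3]
width: 85.3
```

```bash
cat > w.py <<'E'
from h import *
import sys
s=ctrl.read_state(); p=get_image('wrist'); save(p,sys.argv[1]+'w.png')
R=Rt(s['tool_rot']); T=np.eye(4);T[:3,:3]=R;T[:3,3]=s['eef_pos']; W=T@p['T_tool_cam']
p['R']=W[:3,:3].T; p['t']=-W[:3,:3].T@W[:3,3]
print(s['eef_pos'].round(1),s['tool_rot'].round(3),s['force'].round(1))
np.savez('w.npz',R=p['R'],t=p['t'],f=p['vertical_fov'],cx=p['cx'],cy=p['cy'],k=p['k1'])
q=get_image('scene'); c=q['color'][100:310,250:410]; cv2.imwrite('pics/'+sys.argv[1]+'s.png',cv2.resize(c,None,fx=2.8,fy=2.8,interpolation=cv2.INTER_CUBIC))
E
python3 w.py a
```

```text
[496.2  73.7 236.3] [-1.572  0.009  0.038] [-0.1  0.2 -0.3]
```

View pics/aw.png

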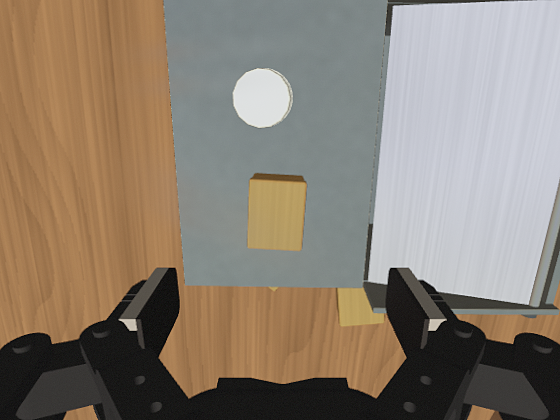

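View pics/as.png

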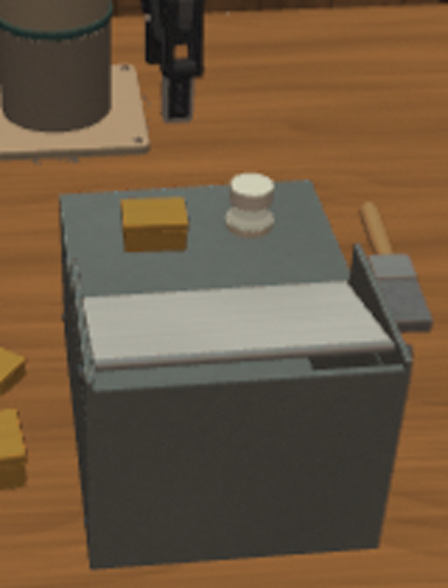

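Wrist view: tin top corners are at (250,178), (306,182), (302,250) and (247,249). The drop edge runs from (388,0) to (366,280), and the deck's back edge from (164,0) to (185,285). The fingers hang either side.

Run:
```python
from h import *
w=np.load('w.npz'); p=dict(color=np.zeros((420,560,3)),vertical_fov=w['f'],cx=w['cx'],cy=w['cy'],k1=w['k'],R=w['R'],t=w['t'])
for n,u,v,z in [('t',250,178,178),('t',306,182,178),('t',302,250,178),('t',247,249,178),('e',386.5,30,150),('e',366,280,150),('b',166,30,150),('b',185,285,150),('corner',362,286,150)]: print(n,onplane(p,(u,v),z).round(1))
print(proj(p,ctrl.read_state()['eef_pos']))
s=ctrl.read_state();R=Rt(s['tool_rot'])
for dx in(-42.5,42.5,-57,57):
  for dy in (0,-13): print(dx,dy,[proj(p,s['eef_pos']+R@[dx,dy,z]).round() for z in(-11,11)])
print(s['eef_pos'])
```

```text
t [472.9  93.5 178. ]
t [511.2  92.3 178. ]
t [511.3  41.6 178. ]
t [471.4  40.7 178. ]
e [561.5 193.6 150. ]
e [568.    3.9 150. ]
b [411.7 188.  150. ]
b [416.7  -7.5 150. ]
corner [565.3  -1.9 150. ]
[289.23650913 243.14123285]
-42.5 0 [array([211., 261.]), array([208., 223.])]
-42.5 -13 [array([206., 273.]), array([203., 233.])]
42.5 0 [array([368., 262.]), array([371., 224.])]
42.5 -13 [array([373., 274.]), array([377., 233.])]
-57 0 [array([184., 261.]), array([181., 223.])]
-57 -13 [array([177., 273.]), array([173., 232.])]
57 0 [array([395., 262.]), array([399., 224.])]
57 -13 [array([402., 274.]), array([407., 233.])]
[499.95114007  73.57681329 240.3152068 ]
```

```bash
python3 w.py b
python3 - <<'E'
from h import *
w=np.load('w.npz'); p=dict(color=np.zeros((420,560,3)),vertical_fov=w['f'],cx=w['cx'],cy=w['cy'],k1=w['k'],R=w['R'],t=w['t'])
s=ctrl.read_state();R=Rt(s['tool_rot']);print(s['eef_pos'],s['qd'].round(3),s['clock'])
for dy in (0,-13,-20,-30,-40,-50): print(dy,[proj(p,s['eef_pos']+R@[dx,dy,z]).round() for dx in (-42.5,42.5) for z in(-11,11)])
E
```

```text
[500.   73.6 240.3] [-1.571  0.     0.038] [0.6 0.6 0.9]
[501.21908981  73.60874595 241.64467489] [-0.001 -0.007  0.003  0.001 -0.003 -0.007  0.001] 3.75
0 [array([207., 259.]), array([204., 221.]), array([362., 259.]), array([365., 222.])]
-13 [array([202., 270.]), array([199., 230.]), array([367., 271.]), array([371., 231.])]
-20 [array([199., 277.]), array([196., 236.]), array([371., 277.]), array([374., 236.])]
-30 [array([194., 287.]), array([190., 244.]), array([375., 288.]), array([379., 244.])]
-40 [array([189., 299.]), array([185., 254.]), array([381., 299.]), array([385., 254.])]
-50 [array([183., 312.]), array([178., 264.]), array([387., 313.]), array([392., 265.])]
```

View pics/bw.png

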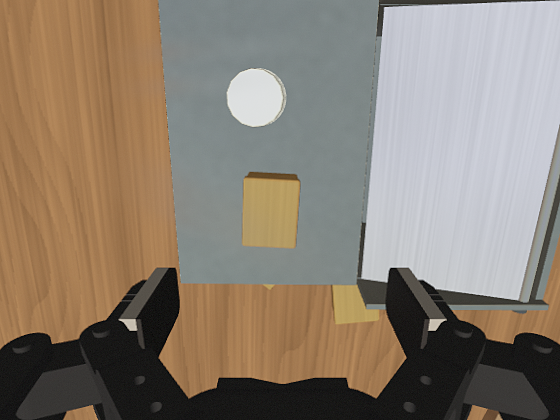

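Run:
```python
from h import *
c=cv2.imread('pics/bw.png')[240:400,80:290]; a=cv2.resize(c,None,fx=3.5,fy=3.5,interpolation=cv2.INTER_CUBIC); cv2.imwrite('pics/bz.png',np.clip(a.astype(float)*1.8,0,255).astype(np.uint8))
s=ctrl.read_state();R=Rt(s['tool_rot'])
p=get_image('top'); q=get_image('scene'); 
def mk(p,n,o,k):
    (x0,y0,x1,y1)=o; c=cv2.resize(p['color'][y0:y1,x0:x1],None,fx=k,fy=k,interpolation=cv2.INTER_CUBIC)
    for dx in(-42.5,42.5,-57,57):
        u=(proj(p,s['eef_pos']+R@[dx,-13,0])-[x0,y0])*k; cv2.circle(c,(int(u[0]),int(u[1])),3,(0,0,255),-1)
        u=(proj(p,s['eef_pos']+R@[dx,0,0])-[x0,y0])*k; cv2.circle(c,(int(u[0]),int(u[1])),3,(0,255,0),-1)
    cv2.imwrite('pics/'+n,c)
mk(p,'b_t.png',(190,130,310,280),4); mk(q,'b_s.png',(260,60,400,240),3.3)
```

```text
(no output)
```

View pics/bz.png

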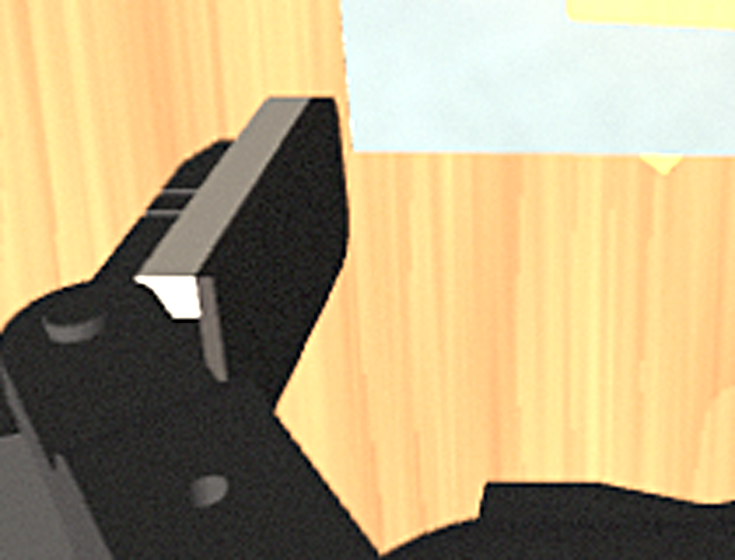

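View pics/b_s.png

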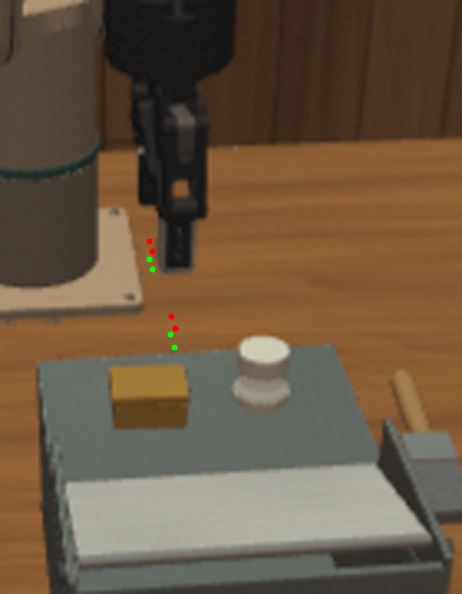

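View pics/b_t.png

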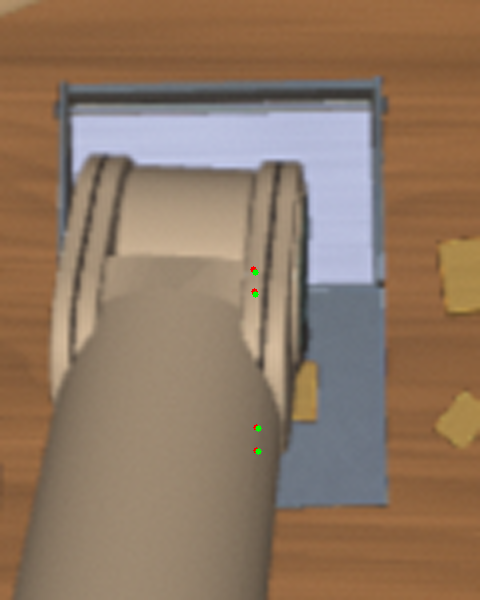

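The wrist and scene views both put the open fingertips about 40 mm further back than the TCP, not 13 mm. I'll go down carefully and check height by eye and by touch.

Call:
{"api": "step_arm", "payload": {
  "moves": "0 0.4 -0.14 0 0.1 0 1;0 0.4 0 0 0 0 1;0 0.4 0 0 0 0 1;0 0 0 0 0 0 1;0 0 0 0 0 0 1"
}}

```text
clock: 4.35
eef_pos: [500.7, 66.4, 180.8]
tool_rot: [-1.571, -0.001, 0.026]
force: [0.3, -0.2, -0.2]
width: 85.4
```

```bash
python3 w.py c
```

```text
[500.7  66.4 180.8] [-1.571e+00 -1.000e-03  2.600e-02] [ 0.3 -0.2 -0.2]
```

View pics/cw.png

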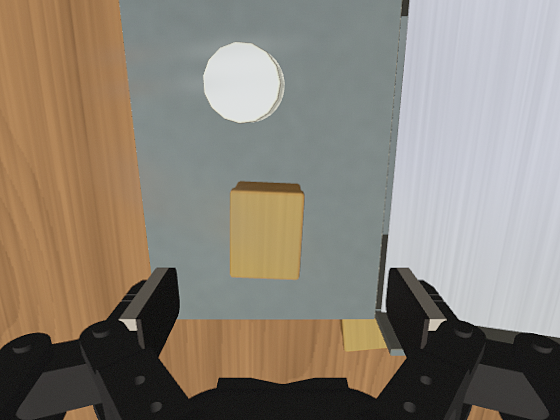

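View pics/cs.png

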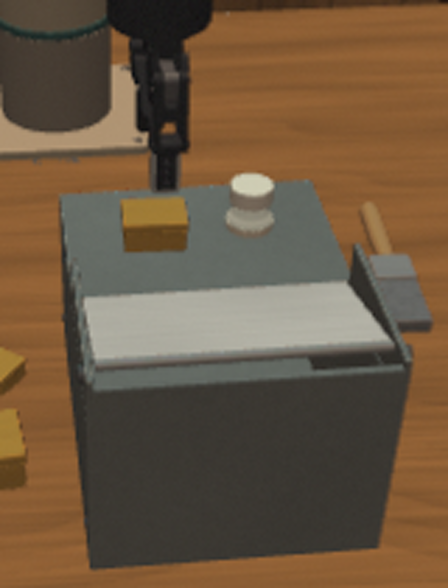

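Scene view: the front fingertip is at about (167,188) in the crop, above the deck's back edge. Wrist view: the tin lies centred between the fingers in x, with the tip ends at (177,268) and (388,268). I'll triangulate the tips.

Run:
```python
from h import *
w=np.load('w.npz'); p=dict(color=np.zeros((420,560,3)),vertical_fov=w['f'],cx=w['cx'],cy=w['cy'],k1=w['k'],R=w['R'],t=w['t'])
S=get_image('scene'); print('cam',(-p['R'].T@p['t']).round(), 'shape',p['vertical_fov'],p['cx'],p['cy'])
R=np.array(S['R']);c=-R.T@S['t']; d=R.T@ray(S,(250+167/2.8,100+188/2.8))
for z in (160,170,180,190,200,210,220,230,240): print(z,(c+d*(z-c[2])/d[2]).round(), [onplane(p,u,z).round()[:2] for u in [(388,268),(388,318),(177,268),(178,306)]])
for n,u,v,z in [('t',231,192,178),('t',303,190,178),('t',299,279,178),('t',230,277,178),('e',403,30,150),('e',377,318,150),('b',122,10,150),('b',150,260,150)]: print(n,onplane(p,(u,v),z).round(1))
```

```text
cam [498. 142. 360.] shape 60.8702635370831 282.13442140357677 204.10282964019177
160 [436.  84. 160.] [array([567.,  40.]), array([571.,   4.]), array([436.,  37.]), array([435.,  10.])]
170 [452.  82. 170.] [array([564.,  45.]), array([568.,  11.]), array([439.,  42.]), array([438.,  16.])]
180 [467.  80. 180.] [array([560.,  50.]), array([564.,  18.]), array([442.,  47.]), array([441.,  23.])]
190 [483.  79. 190.] [array([557.,  56.]), array([560.,  25.]), array([445.,  53.]), array([444.,  30.])]
200 [499.  77. 200.] [array([553.,  61.]), array([557.,  32.]), array([448.,  58.]), array([448.,  36.])]
210 [515.  75. 210.] [array([550.,  66.]), array([553.,  39.]), array([452.,  63.]), array([451.,  43.])]
220 [531.  73. 220.] [array([547.,  71.]), array([550.,  45.]), array([455.,  68.]), array([454.,  49.])]
230 [546.  71. 230.] [array([543.,  76.]), array([546.,  52.]), array([458.,  74.]), array([457.,  56.])]
240 [562.  69. 240.] [array([540.,  81.]), array([542.,  59.]), array([461.,  79.]), array([460.,  63.])]
t [472.9  91.7 178. ]
t [510.9  93.8 178. ]
t [510.9  41.3 178. ]
t [471.5  41.5 178. ]
e [562.9 176.9 150. ]
e [567.5  -2.9 150. ]
b [412.5 182.8 150. ]
b [415.7  37.  150. ]
```

Call:
{"api": "step_arm", "payload": {
  "moves": "0 0.4 0 0 0 0 1;0 0.1 0 0 0 0 1;0 0 0 0 0 0 1;0 0 0 0 0 0 1"
}}

```text
clock: 4.9
eef_pos: [500.4, 66.4, 155.4]
tool_rot: [-1.571, -0.001, 0.026]
force: [0.3, 1.0, -0.8]
width: 85.7
```

Call:
{"api": "step_arm", "payload": {
  "moves": "0 0.08 0 0 0 0 1;0 0 0 0 0 0 1"
}}

```text
clock: 5.1
eef_pos: [499.9, 66.5, 150.8]
tool_rot: [-1.571, 0.0, 0.026]
force: [-0.3, -0.2, -0.6]
width: 85.3
```

Call:
{"api": "step_arm", "payload": {
  "moves": "0 0.08 0 0 0 0 1;0 0 0 0 0 0 1"
}}

```text
clock: 5.3
eef_pos: [499.6, 66.4, 146.4]
tool_rot: [-1.571, 0.001, 0.026]
force: [-0.1, -0.3, -0.3]
width: 85.1
```

```bash
python3 w.py d
```

```text
[499.6  66.4 146.4] [-1.571e+00  1.000e-03  2.600e-02] [-0.1 -0.3 -0.3]
```

View pics/dw.png

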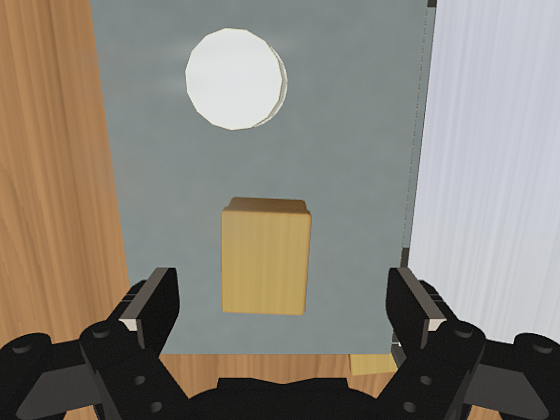

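View pics/ds.png

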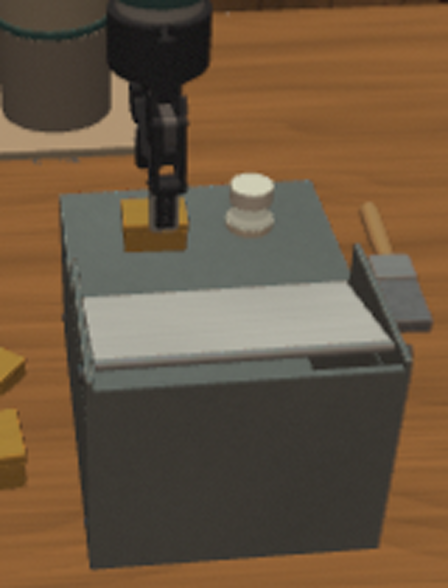

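The front fingertip now shows at (166,228) in the scene crop, still well above the deck. No contact is felt. I'll keep going down in small steps.

Call:
{"api": "step_arm", "payload": {
  "moves": "0 0.1 0 0 0 0 1;0 0 0 0 0 0 1"
}}

```text
clock: 5.6
eef_pos: [499.5, 66.4, 141.2]
tool_rot: [-1.571, 0.001, 0.026]
force: [0.4, -0.5, 0.3]
width: 85.4
```

Call:
{"api": "step_arm", "payload": {
  "moves": "0 0.08 0 0 0 0 1;0 0 0 0 0 0 1"
}}

```text
clock: 5.8
eef_pos: [499.5, 66.4, 137.3]
tool_rot: [-1.571, 0.001, 0.026]
force: [1.0, -0.3, -1.0]
width: 85.5
```

Call:
{"api": "step_arm", "payload": {
  "moves": "0 0.08 0 0 0 0 1;0 0 0 0 0 0 1"
}}

```text
clock: 6.0
eef_pos: [499.6, 66.4, 133.4]
tool_rot: [-1.571, 0.001, 0.026]
force: [0.4, 0.2, -0.2]
width: 85.6
```

Call:
{"api": "step_arm", "payload": {
  "moves": "0 0.1 0 0 0 0 1;0 0 0 0 0 0 1"
}}

```text
clock: 6.2
eef_pos: [499.5, 66.4, 128.2]
tool_rot: [-1.571, 0.001, 0.026]
force: [0.0, 0.4, 0.6]
width: 85.6
```

Call:
{"api": "step_arm", "payload": {
  "moves": "0 0.1 0 0 0 0 1;0 0 0 0 0 0 1"
}}

```text
clock: 6.4
eef_pos: [499.5, 66.4, 123.2]
tool_rot: [-1.571, 0.001, 0.026]
force: [0.4, 0.2, 0.7]
width: 85.6
```

Call:
{"api": "step_arm", "payload": {
  "moves": "0 0.1 0 0 0 0 1;0 0 0 0 0 0 1"
}}

```text
clock: 6.6
eef_pos: [499.5, 66.4, 118.2]
tool_rot: [-1.571, 0.001, 0.026]
force: [0.1, 0.1, -0.4]
width: 85.3
```

```bash
python3 w.py e
```

```text
[499.5  66.4 118.2] [-1.571e+00  1.000e-03  2.600e-02] [ 0.1  0.1 -0.4]
```

View pics/ew.png

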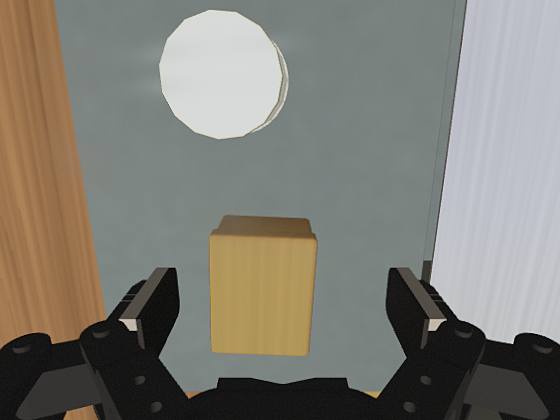

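View pics/es.png

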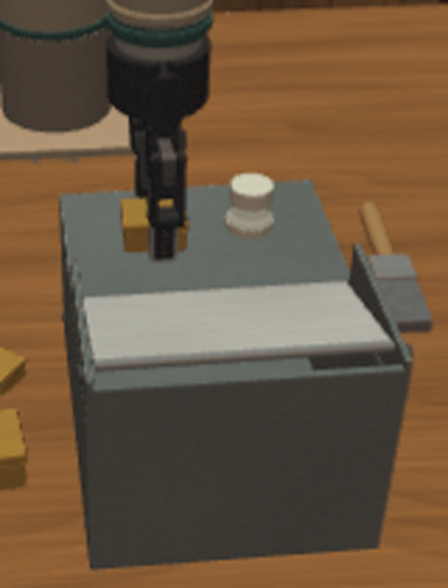

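Call:
{"api": "step_arm", "payload": {
  "moves": "0 0.16 0 0 0 0 1;0 0 0 0 0 0 1"
}}

```text
clock: 6.9
eef_pos: [499.2, 66.4, 110.0]
tool_rot: [-1.571, 0.002, 0.026]
force: [-0.3, -0.2, -0.3]
width: 85.4
```

Call:
{"api": "step_arm", "payload": {
  "moves": "0 0.06 0 0 0 0 1;0 0 0 0 0 0 1"
}}

```text
clock: 7.1
eef_pos: [499.7, 66.4, 107.4]
tool_rot: [-1.571, 0.001, 0.026]
force: [0.6, 0.3, 0.1]
width: 85.4
```

```bash
python3 w.py f
python3 - <<'E'
from h import *
p=get_image('scene'); c=p['color'][150:220,275:345]; cv2.imwrite('pics/fz.png',cv2.resize(c,None,fx=8,fy=8,interpolation=cv2.INTER_CUBIC))
E
```

```text
[499.7  66.4 107.4] [-1.571e+00  1.000e-03  2.600e-02] [0.6 0.3 0.1]
```

View pics/fz.png

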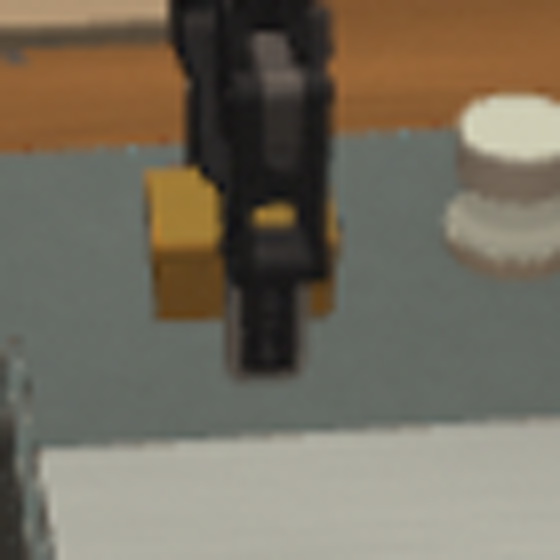

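View pics/fw.png

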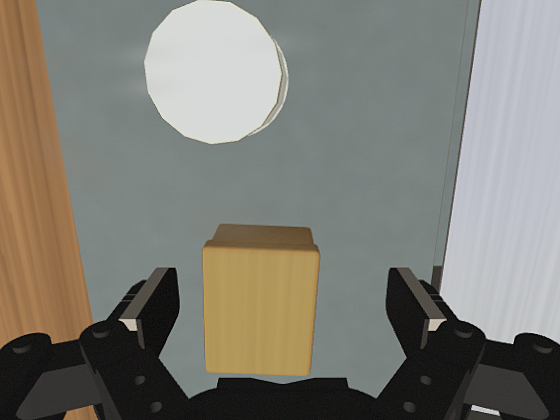

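Run:
```python
from h import *
S=get_image('scene')
for v in (372,378):
  for z in (150,155,160,165): print(v,z,onplane(S,(275+265/8,150+v/8),z).round(1))
print(ctrl.read_state()['eef_pos'],ctrl.read_state()['force'])
```

```text
372 150 [539.6  70.  150. ]
372 155 [546.4  69.2 155. ]
372 160 [553.3  68.4 160. ]
372 165 [560.1  67.5 165. ]
378 150 [542.3  69.7 150. ]
378 155 [549.2  68.9 155. ]
378 160 [556.   68.1 160. ]
378 165 [562.8  67.2 165. ]
[500.02961085  66.40077495 107.87794632] [0.21572193 0.76718493 0.58557063]
```

Call:
{"api": "step_arm", "payload": {
  "moves": "0 0.06 0 0 0 0 1;0 0 0 0 0 0 1"
}}

```text
clock: 7.5
eef_pos: [499.7, 66.4, 104.5]
tool_rot: [-1.571, 0.0, 0.026]
force: [-0.6, -0.3, -0.3]
width: 85.2
```

Call:
{"api": "step_arm", "payload": {
  "moves": "0 0.05 0 0 0 0 1;0 0 0 0 0 0 1"
}}

```text
clock: 7.7
eef_pos: [499.7, 66.4, 102.0]
tool_rot: [-1.571, 0.001, 0.026]
force: [0.1, 0.3, -0.1]
width: 85.5
```

Call:
{"api": "step_arm", "payload": {
  "moves": "0 0.05 0 0 0 0 1;0 0 0 0 0 0 1"
}}

```text
clock: 7.9
eef_pos: [500.1, 66.4, 100.4]
tool_rot: [-1.57, -0.0, 0.026]
force: [-2.2, -0.1, 7.3]
width: 85.9
```

Call:
{"api": "step_arm", "payload": {
  "moves": "0 0.05 0 0 0 0 1;0 0 0 0 0 0 1"
}}

```text
clock: 8.1
eef_pos: [500.2, 66.5, 100.3]
tool_rot: [-1.569, -0.001, 0.025]
force: [-7.4, 0.0, 31.6]
width: 85.6
```

Contact came at TCP z ≈ 100.4, so the open tips sit 50 mm behind the TCP. I'll raise 3 mm clear of the deck and start the slide.

Call:
{"api": "step_arm", "payload": {
  "moves": "0 -0.13 0 0 0 0 1;0 0 0 0 0 0 1;0 0 0 0 0 0 1"
}}

```text
clock: 8.4
eef_pos: [499.9, 66.4, 103.6]
tool_rot: [-1.571, 0.0, 0.026]
force: [-0.4, 0.3, -0.1]
width: 85.5
```

Call:
{"api": "step_arm", "payload": {
  "moves": "0.2 0 0 0 0 0 1;0.2 0 0 0 0 0 1;0.2 0 0 0 0 0 1;0 0 0 0 0 0 1;0 0 0 0 0 0 1"
}}

```text
clock: 8.9
eef_pos: [531.1, 67.1, 103.8]
tool_rot: [-1.571, -0.002, 0.025]
force: [0.4, -0.0, 2.2]
width: 85.5
```

```bash
python3 w.py g
```

```text
[531.1  67.1 103.8] [-1.571 -0.002  0.025] [ 0.4 -0.   2.2]
```

View pics/gw.png

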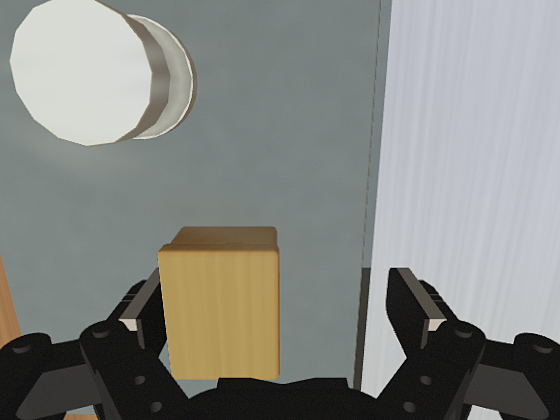

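View pics/gs.png

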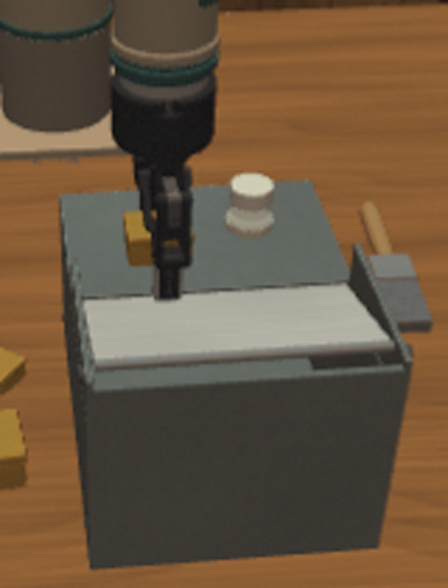

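The front finger is on the flap's lower edge at crop (167,295), with 2 N upward. The rear pad has reached the tin, the tin is square, and the jar is untouched. Continuing.

Call:
{"api": "step_arm", "payload": {
  "moves": "0.16 0 0 0 0 0 1;0.16 0 0 0 0 0 1;0.16 0 0 0 0 0 1;0.1 0 0 0 0 0 1;0 0 0 0 0 0 1"
}}

```text
clock: 9.5
eef_pos: [560.0, 67.9, 103.7]
tool_rot: [-1.571, -0.001, 0.026]
force: [-1.0, -0.5, 1.6]
width: 85.3
```

```bash
python3 w.py i
```

```text
[560.   67.9 103.7] [-1.571e+00 -1.000e-03  2.600e-02] [-1.  -0.5  1.6]
```

View pics/iw.png

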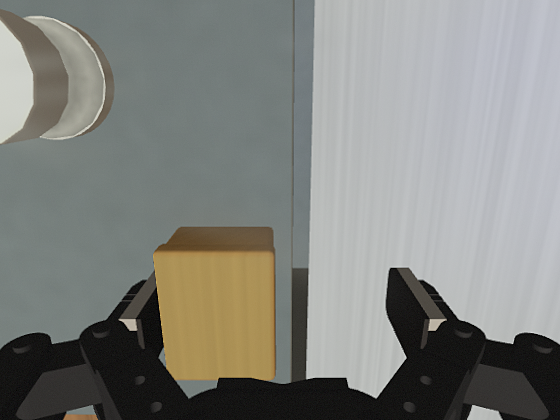

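View pics/is.png

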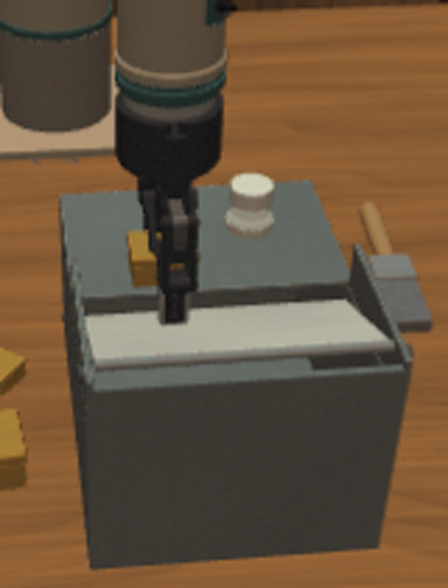

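The flap is opening: its lower edge is now below deck level, with a gap visible at wrist (292–312). The tin's front is 3–5 mm before the edge. Pushing it over.

Call:
{"api": "step_arm", "payload": {
  "moves": "0.14 0 0 0 0 0 1;0.14 0 0 0 0 0 1;0.14 0 0 0 0 0 1;0.14 0 0 0 0 0 1;0.14 0 0 0 0 0 1;0.14 0 0 0 0 0 1;0.14 0 0 0 0 0 1;0.12 0 0 0 0 0 1;0 0 0 0 0 0 1;0 0 0 0 0 0 1"
}}

```text
clock: 10.6
eef_pos: [610.5, 69.3, 102.4]
tool_rot: [-1.571, 0.008, 0.026]
force: [-10.2, -0.2, 2.2]
width: 85.3
```

```bash
python3 w.py j
```

```text
[610.5  69.3 102.4] [-1.571  0.008  0.026] [-10.2  -0.2   2.2]
```

View pics/jw.png

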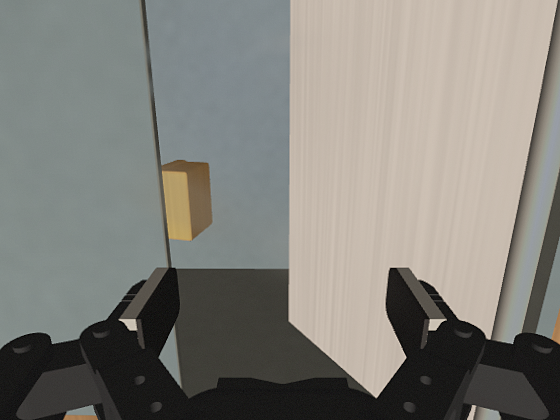

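View pics/js.png

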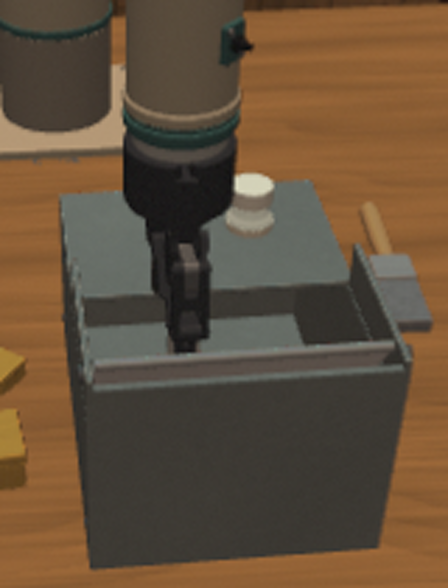

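The tin lies on the box floor at wrist (188,200), well clear of the flap. The flap is held at about 60°, and the deck is empty where the tin stood. Lifting away.

Call:
{"api": "step_arm", "payload": {
  "moves": "-0.1 -0.2 0 0 0 0 1;-0.1 -0.4 0 0 0 0 1;0 -0.6 0 0 0 0 1;0 -0.8 0 0 0 0 1;0 -0.8 0 0 0 0 1;0 -0.8 0 0 0 0 1;-0.8 -0.5 0 0 0 0 1;-1 -0.2 0 0 0 0 1;-1 0 0 0 0 0 1;-0.6 0 0 0 0 0 1;0 0 0 0 0 0 1;0 0 0 0 0 0 1"
}}

```text
clock: 11.9
eef_pos: [436.9, 65.2, 319.7]
tool_rot: [-1.57, -0.005, 0.026]
force: [0.4, 0.7, 0.2]
width: 85.4
```

```bash
python3 w.py k
python3 - <<'E'
from h import *
p=get_image('top'); save(p,'ktop.png')
for t in ['jar','brushpot','bigjar','brush']: print(t,[(np.round(d['position']).tolist(),round(d['conf'],2)) for d in nets.place_of(p,t)])
E
```

```text
[436.9  65.2 319.7] [-1.57  -0.005  0.026] [0.4 0.7 0.2]
jar []
brushpot [([545.0, 386.0, -0.0], 0.85)]
bigjar [([543.0, -402.0, -1.0], 0.95), ([353.0, 319.0, 3.0], 0.75)]
brush [([352.0, 317.0, 1.0], 0.82)]
```

View pics/kw.png

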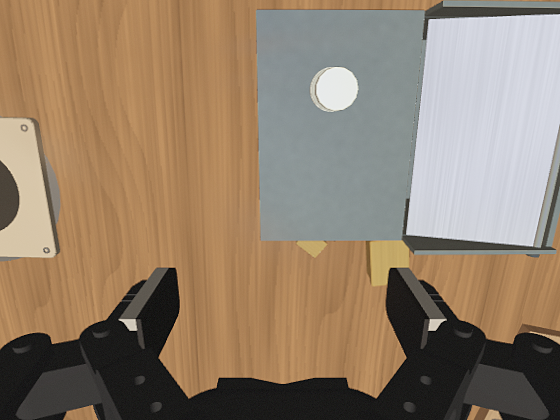

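View pics/ks.png

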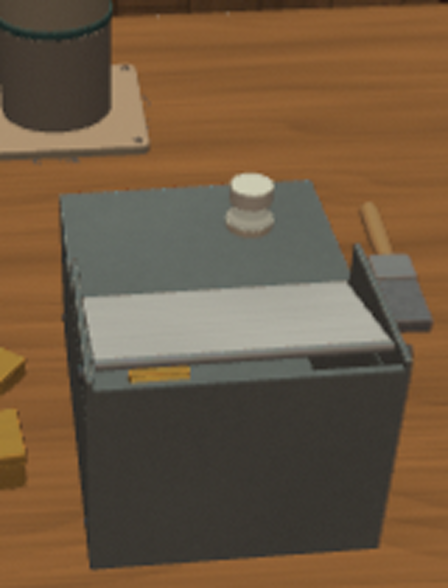

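View pics/ktop.png

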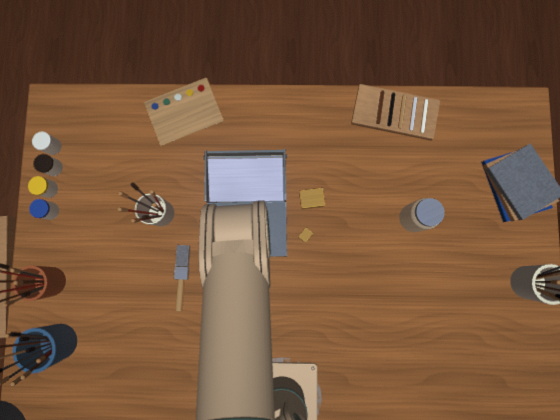

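The flap is shut and the jar is still in place. A gold strip shows at crop (160,373), through the slit behind the hinge. I'll check that this is the tin on the box floor.

Run:
```python
from h import *
S=get_image('scene')
for v in (370,380): print([onplane(S,(250+160/2.8,100+v/2.8),z).round() for z in (178,46,34,6)])
for t in ['tin','jar','hinge_line']: print(t,[(np.round(d['position']).tolist(),round(d['conf'],2)) for d in nets.place_of(S,t)])
print(ctrl.read_state()['force'])
c=S['color'][200:250,265:400]; cv2.imwrite('pics/l.png',cv2.resize(c,None,fx=5.5,fy=5.5,interpolation=cv2.INTER_CUBIC))
```

```text
[array([691.,  52., 178.]), array([538.,  70.,  46.]), array([524.,  72.,  34.]), array([492.,  76.,   6.])]
[array([702.,  51., 178.]), array([551.,  69.,  46.]), array([537.,  70.,  34.]), array([505.,  74.,   6.])]
tin [([598.0, -87.0, 0.0], 0.8), ([481.0, -68.0, -2.0], 0.78), ([557.0, 67.0, 27.0], 0.54)]
jar [([480.0, 143.0, 150.0], 0.8)]
hinge_line [([682.0, 105.0, 182.0], 0.85)]
[ 0.10387705 -0.66995871  0.75961749]
```

View pics/l.png

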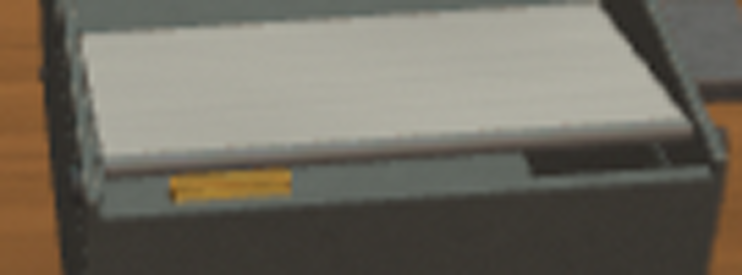

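The gold strip fits the tin lying on the box floor at about (550, 68, 27): it shows through the slit behind the hinge, and the net agrees. Handing in.

```bash
python3 -c "
from cell import ctrl
print(ctrl.finish_job())"
```

```text
the job is handed in; nothing more can be done
None
```

The tin is in the waste box and the flap is shut again. I set the open fingers around the tin and slid them along the box's x axis. The front finger pressed the flap open while the rear finger pushed the tin over the drop edge. Then I lifted away. The job took about 12.3 s of the 38 s.

**Last checks:**
- **Tin:** it lies on the box floor. The wrist camera saw it there before I lifted, and the scene camera sees it through the slit behind the hinge at about (550, 68, 27).
- **Flap:** it looks shut in both the scene and the wrist pictures.
- **Other things:** the jar, brush pot, big jar and brush all read within about 5 mm of where they started. The look-alike tins on the bench did not move. The last top picture missed the jar behind the arm, but the scene and wrist pictures show it standing in place.
- **Robot:** it is clear of everything, with about 1 N on the wrist.

**What disagreed with the task text:** the open fingertips were about 50 mm behind the TCP, not 13 mm. I confirmed this from two cameras and by touching the deck. That touch briefly pressed the fingertips on the deck with about 32 N and moved nothing.

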